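# Level the laser stand on the joiner's bench

## Robot

A 6-joint arm with a two-finger parallel gripper is mounted at the origin on the work surface. World frame = base frame: x ahead of the robot, y to its left, z up, the work surface at z = 0. Lengths are in m, angles in rad, forces in N, time in s.
With the tool pointing down it reaches from about 0.35 to 0.775 m from the base axis. Payload 5.5 kg.
Tool frame: the origin (TCP) lies midway between the tips of the shut fingers; the grasp point (between the pads) lies 19 mm behind it; z points along the fingers, y is the line along which they close (so a half turn about z gives the same grasp; the last joint's range is limited). The gripper opens to 85 mm and grips with 20 to 120 N. Pads are 22 mm wide; open, the fingers measure 114 mm over their backs; the gripper's body (76 mm by 85 mm) begins 54 mm behind the grasp point. The pads swing forward as they close: fully open they stand 13 mm farther back than shut.
Start: joints at [1.195, 0.313, 0.046, 1.304, 0, 1.431], TCP at [0.134, 0.559, 0.231] pointing down, gripper open.
Joint ranges: [-2.76, 2.76], [-0.86, 1.69], [-1.03, 1.26], [-2.2, 2.34], [-1.47, 1.5], [-3.14, 3.14]. Speed limits (rad/s): [2.57, 2.57, 3.14, 3.14, 3.14, 3.14].

## Interface

Orientations are given as a unit quaternion [w, x, y, z].
In Python, from workcell import env gives the robot as it stands.
- The arm moves only by the tool move_arm, never from a script. Its argument "targets" is a list of rows, each a list of 3 entries, a list of its own where there are three numbers: the shift along the tool's x, y, z in mm, then the turn, a rotation vector about the tool's x, y, z in units of 10 degrees (1.0 is 10 degrees), then the closure, from -1 (fully open) to 1 (shut). In form: [[[dx, dy, dz], [ax, ay, az], gripper], ...]. A call has 1 to 5 rows; each row is the pose to reach, as a shift and turn from the pose commanded when the call began, along the tool's axes at that moment; what a row does not reach only later rows make up. A row lasts 1/8 s, in which the tool goes at most 62.5 mm and 10.7 degrees, less where a joint would pass 70% of its speed; a pose out of reach is approached as far as the arm can. A call with a gripper value outside its range is refused whole. The fingers move at their own pace and stop on an object; "squeeze" is the grip in N (left out, the last holds). Time passes only in rows, so rows that repeat a pose let the fingers close. It gives the time, the measured TCP pose, the force, the opening and the grip force at its end, in the units of the state.
- env.get_state(): the state, without advancing time (a new reading comes with each control period).
- env.read_camera(name): name is "side" or "top"; returns a dict with "pixels" (384x512x3 uint8, red, green, blue), "fovy" (degrees; the focal length in pixels is half the picture's height over the tangent of half this angle, whatever the lens; pixels are square), "cx", "cy" (the principal point, pixels), "dist_coeffs" ([k1, k2, p1, p2, k3] as OpenCV has them; the pictures are not rectified), "extrinsics" (4x4, takes a point from world to camera coordinates). Camera axes: x right, y up, looking along -z (the intrinsics and any distortion apply to the point x, -y, -z); pixel columns grow to the right and rows downward; lengths in m; the calibration is good to about 2 mm. A picture is of the moment at which its call begins. There is no depth.
- env.hand_in(): hands the job in; it is judged then, once.
Trained networks look in a picture, given as the dict that the camera call returned (one of the last four; its "shot" number tells which), for a name from the list of things; names that differ only in an ending like _2 or _b are one class to them, and where a whole thing is asked for, a point or a joint stands for the part that bears it (a point fixed in the world has none). Each returns a list of dicts, best first, with "confidence" (0 to 1); they miss things now and then, are a little off and sometimes report something else, mostly with a low value. They report only what shows in the picture. A call takes as long as a camera call.
- env.spot_in(thing, picture): "centre" ([x, y, z] in m, in world coordinates, good to about 4 mm: the middle of the surface that is visible of it).
- env.regions_of(thing, picture): "mask" (384x512 bool, what is visible of it).
- env.landmark_of(thing, picture): "centre" ([x, y, z] in m, in world coordinates, good to about 4 mm: a listed point, or the origin of a listed thing).
The state is a dict: "clock": time; "joint_pos": joint angles; "qvel": joint speeds; "tau": joint torques, N m; "tcp_pos": TCP position; "orientation": TCP orientation; "wrist_force": force on the tool from outside, world axes, zero at the start; "ft_torque": the same for the moment, N m; "finger_gap": finger opening in m; "grip_force": force on a finger pad.
Only numpy, scipy, OpenCV 4.12 (cv2) and the standard library are available. Lean on these libraries where they do the work, as an engineer would, in place of code of your own. Each camera call takes 0.05 s, during which the arm holds its last target. There are 200 camera calls.

## Task

The laser stand on the bench is out of level. Turn its two black hand screws, one after the other as far as each needs, until the bubble in each arm's vial sits midway between its two black lines, then let go. Leave the tools and the wood offcut lying around it where they are.

Things in the scene. Friction and masses are not known exactly. Their poses are not given: they have to be found in the camera images.
- stand: The laser stand, fixed to the bench: a V-shaped aluminium plate (top face about 50 mm above the bench) on a hidden fixed foot at the V's corner and a hand screw at each arm's end, 200 mm apart. Origin on the bench midway between the screws; x runs away from the fixed foot, y to the left screw. A 66 x 70 mm grey laser, top at about 121 mm, is clamped over the foot.
- screw_left (a point): Left hand screw (seen from the robot): upright black fluted round knob 36 mm across, 34 mm tall. The point is its centre, 93 mm above the bench; underside at 76 mm, top 110 mm. It turns on the spot, stiffly (0.12 N m), and stays as left; stops 2.4 rad either side of level. Clockwise from above raises this arm's end and moves the left bubble 7 mm per radian along the arm, from the pivot towards this screw.
- screw_right (a point): Right hand screw: the same knob, size, height, stiffness and stops; the point is its centre. Clockwise from above raises its arm's end and moves the right bubble 7 mm per radian along that arm, from the pivot towards this screw. For both screws, anticlockwise moves the bubble back towards the pivot. Neither screw moves the other's bubble in its vial.
- pivot (a point): The fixed foot, a ball pivot hidden under the laser, on the robot's side of the screws; never adjusted. The point is 45 mm above the bench, 141 mm horizontally from each screw; the two arms of the V run straight from it to the screws, at a right angle.
- vial_left (a point): Middle of the left arm's level vial: a flat green window 52 x 18 mm in a black frame, its length along the arm, let into the plate 83 mm from the pivot. Two thin black lines across it, 21 mm apart, mark the middle. The point is about 55 mm above the bench, halfway between the lines.
- vial_right (a point): Middle of the right arm's level vial: the same vial on the right arm. The point is halfway between its two lines.
- bubble_left_centre (a point): Middle of the pale bubble, 13 mm long and 10 mm wide, in the left vial. It slides along the vial towards the high end and is midway between the lines when that arm is level; it starts up to 15 mm off.
- bubble_right_centre (a point): Middle of the same kind of bubble in the right vial; it starts up to 15 mm off.
- screwdriver: Loose screwdriver, 190 mm long, lying beside the left of the stand, to be left alone. x is its length.
- scraper: Loose scraper with a blue handle, 200 mm long, lying beside the right of the stand, to be left alone. x is its length.
- offcut: Loose wood offcut 110 x 50 x 22 mm lying beyond the stand, to be left alone. Origin at the centre of its underside.

How it is judged:
By the outcome, as a careful person would: the job done as asked, in the order asked, and still so for the second after the job is handed in, with the robot touching nothing.
It also fails if it takes over 64 s, if anything falls off the work surface, if the arm or the gripper's body presses on something with over 40 N, if the wrist force passes 120 N, or if a joint passes its speed limit or range.

## Working session

There is one attempt and no reset: what is moved stays moved. The work goes in short steps, Python scripts to look and compute and a tool call to move; the robot and the scene stay as the last step left them, time stands still between calls to the robot, and variables do not carry over. Pictures are saved under pics/ and viewed, at most 10 in all, crops included, and the job is handed in when it is done.

Besides the shell and the picture viewer there is one more tool, called after "Call:" as name(argument=value, ...), one argument or row to a line, values as JSON. move_arm: Moves the arm, as the interface text tells. Its arguments: {"type":"object","properties":{"targets":{"type":"array","items":{"type":"array"}},"squeeze":{"type":"number"}},"required":["targets"]}

```bash
mkdir -p pics; cat > h.py <<'E'
import numpy as np, cv2
from workcell import env
def K(p):
    f=p["pixels"].shape[0]/2/np.tan(np.radians(p["fovy"])/2)
    return np.array([[f,0,p["cx"]],[0,f,p["cy"]],[0,0,1.]])
def proj(p,X):
    X=np.atleast_2d(X); c=(p["extrinsics"]@np.c_[X,np.ones(len(X))].T).T[:,:3]*[1,-1,-1]
    return cv2.projectPoints(c,np.zeros(3),np.zeros(3),K(p),np.array(p["dist_coeffs"],float))[0][:,0]
def unproj(p,uv,z):
    n=cv2.undistortPoints(np.array(uv,float).reshape(-1,1,2),K(p),np.array(p["dist_coeffs"],float))[:,0]
    E=p["extrinsics"];R=E[:3,:3];o=-R.T@E[:3,3]
    d=np.c_[n[:,0],-n[:,1],-np.ones(len(n))]@R
    return o+d*((z-o[2])/d[:,2])[:,None]
E
python3 - <<'E'
from h import *
ims=[]
for c in("top","side"):
    p=env.read_camera(c); cv2.imwrite(f"pics/{c}0.png",p["pixels"][:,:,::-1])
    print(c,"campos",-p["extrinsics"][:3,:3].T@p["extrinsics"][:3,3])
    for t in "stand screw_left screw_right pivot vial_left vial_right bubble_left_centre bubble_right_centre screwdriver scraper offcut".split():
        r=env.landmark_of(t,p)
        for q in r[:2]: print(t,np.round(q["centre"],4),round(q["confidence"],2),proj(p,q["centre"])[0].round(0))
s=env.get_state();print(s["clock"],s["tcp_pos"],s["orientation"],s["finger_gap"])
E
```

```text
top campos [0.3390169  0.02507547 1.43996939]
stand [0.5899 0.0763 0.0026] 0.79 [244. 208.]
screw_left [0.6201 0.1755 0.0909] 0.7 [208. 191.]
screw_right [ 0.5638 -0.0161  0.0917] 0.48 [276. 212.]
pivot [0.4956 0.1094 0.0473] 0.72 [231. 237.]
vial_left [0.5688 0.1506 0.0537] 0.56 [218. 212.]
vial_right [0.5339 0.0342 0.0535] 0.86 [258. 224.]
bubble_right_centre [0.5326 0.0343 0.0546] 0.43 [258. 225.]
screwdriver [ 0.6936  0.3009 -0.0011] 0.51 [171. 173.]
scraper [ 0.5242 -0.1811  0.0036] 0.89 [330. 231.]
offcut [ 0.7528 -0.0131  0.0023] 0.91 [275. 156.]
offcut [0.6911 0.3005 0.0025] 0.36 [171. 174.]
side campos [ 0.38515766 -0.63151985  0.95585351]
stand [ 0.5898  0.0771 -0.0013] 0.73 [245. 195.]
screw_left [0.6186 0.1792 0.0948] 0.56 [242. 148.]
screw_right [ 0.5608 -0.0169  0.0964] 0.78 [244. 202.]
pivot [0.4883 0.1012 0.0459] 0.75 [209. 189.]
vial_left [0.5683 0.1436 0.0542] 0.69 [230. 170.]
vial_right [0.5363 0.037  0.0509] 0.67 [231. 199.]
screwdriver [ 0.6903  0.3018 -0.0027] 0.47 [252. 139.]
scraper [ 5.297e-01 -1.767e-01 -4.000e-04] 0.64 [253. 272.]
offcut [ 0.7514 -0.0139  0.0008] 0.78 [305. 203.]
1.2 [0.13436219 0.55910626 0.23133758] [1.47717899e-05 1.17639094e-01 9.93056414e-01 4.14607487e-05] 0.08554700135916808
```

View pics/top0.png

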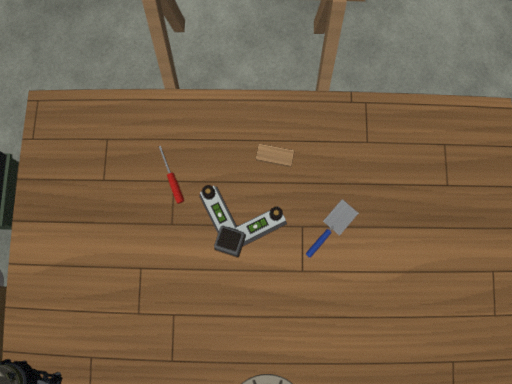

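View pics/side0.png

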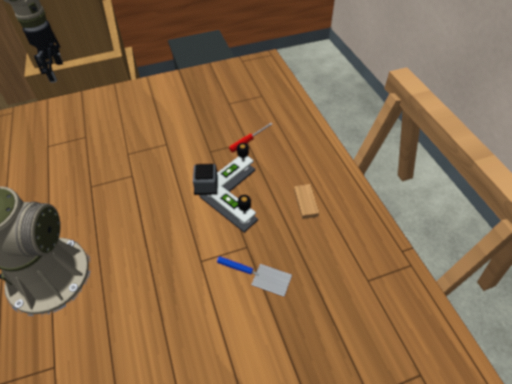

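The top view shows the stand with its knobs near (208,191) and (276,213) and its vials near (219,212) and (258,226). The networks agree with that. Next I'll enlarge the vials.

```bash
python3 - <<'E'
from h import *
a=cv2.imread("pics/top0.png")[180:250,195:295]; b=cv2.imread("pics/side0.png")[135:235,190:270]
A=cv2.resize(a,None,fx=8,fy=8,interpolation=cv2.INTER_CUBIC)
B=cv2.resize(b,None,fx=6,fy=6,interpolation=cv2.INTER_CUBIC)
cv2.imwrite("pics/ct.png",A);cv2.imwrite("pics/cs.png",B)
E
```

```text
(no output)
```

View pics/ct.png

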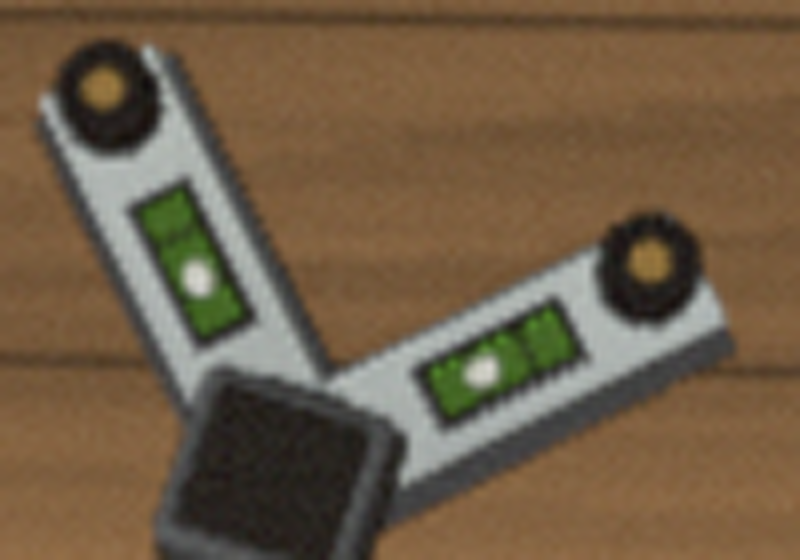

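View pics/cs.png

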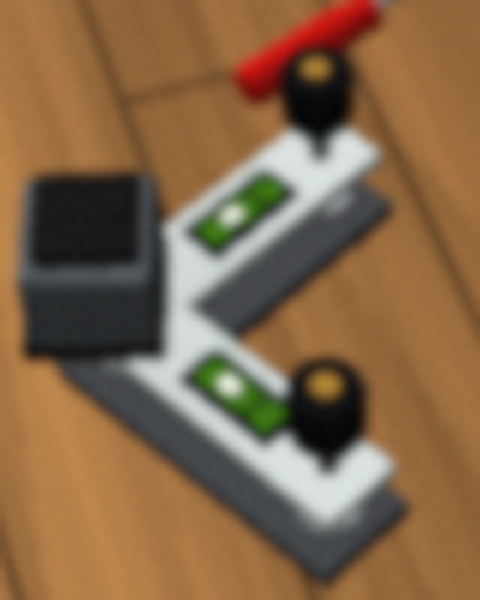

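Both bubbles sit towards the pivot from the middle: the left at about (198,279) against a window centre of (191,262), the right at (482,371) against (501,363). So both screws need turning clockwise. I'll measure how far with averaged frames.

```bash
cat >> h.py <<'E'
def shots(c,n=5):
    P=[env.read_camera(c) for _ in range(n)]; p=dict(P[0]); p["pixels"]=np.mean([q["pixels"] for q in P],0).astype(np.float32); return p
def warp(p,piv,scr,z=.055,s=4):
    """rectified patch, s px/mm: cols = along arm from pivot 40..126 mm, rows = across +-30mm"""
    d=(scr-piv)[:2]; d/=np.linalg.norm(d); n=np.array([-d[1],d[0]])
    a,b=np.meshgrid(np.arange(40,126,1/s),np.arange(-25,25,1/s))
    X=piv[:2]+d*a[...,None]/1000+n*b[...,None]/1000
    uv=proj(p,np.c_[X.reshape(-1,2),np.full(a.size,z)]).reshape(*a.shape,2).astype(np.float32)
    return cv2.remap(p["pixels"],uv[...,0],uv[...,1],cv2.INTER_CUBIC)
def vial(p,piv,scr,s=4):
    w=np.clip(warp(p,piv,scr,s=s),0,255); r,g,b=[w[...,i] for i in range(3)]
    dark=((b<100)).astype(np.uint8)       # frame+green, not plate/bubble
    n,l,st,_=cv2.connectedComponentsWithStats(dark)
    ctr=[i for i in range(1,n) if 700*s*s>st[i,4]*0.8 and st[i,4]>250*s*s]
    k=max(range(1,n),key=lambda i:st[i,4] if abs(st[i,0]+st[i,2]/2-43*s)<14*s and abs(st[i,1]+st[i,3]/2-25*s)<9*s else 0)
    c=cv2.findContours((l==k).astype(np.uint8),cv2.RETR_EXTERNAL,cv2.CHAIN_APPROX_NONE)[0][0]
    m=cv2.minAreaRect(c); hull=np.zeros_like(dark); cv2.fillPoly(hull,[cv2.boxPoints(((m[0]),(m[1][0]-5*s,m[1][1]-5*s),m[2])).astype(int)],1)
    wt=np.clip(b-np.median(b[hull>0])-40,0,None)*hull; yy,xx=np.mgrid[:b.shape[0],:b.shape[1]]
    bx=(wt*xx).sum()/wt.sum(); 
    return dict(win=m[0][0]/s+40,across=m[0][1]/s-25,size=np.array(m[1])/s,ang=m[2],bub=bx/s+40,off=(bx-m[0][0])/s,bsize=(wt>.5*wt.max()).sum()/s/s,img=w)
E
cat > m.py <<'E'
from h import *
import sys
def knob(p,g):
    u,v=proj(p,g+[0,0,.017])[0]; im=p["pixels"]; ys,xs=np.mgrid[:384,:512]
    near=np.hypot(xs-u,ys-v)<7
    w=np.clip(im[...,0]-im[...,2]-35,0,None)*near*(np.hypot(xs-u,ys-v)<4)
    return unproj(p,[(w*xs).sum()/w.sum(),(w*ys).sum()/w.sum()],.112)[0]
L0=np.array([.619,.177,.093]);R0=np.array([.562,-.0165,.093])
pics={c:shots(c) for c in("top","side")}
for c,p in pics.items(): print(c,knob(p,L0).round(4),knob(p,R0).round(4))
L=np.mean([knob(p,L0) for p in pics.values()],0);R=np.mean([knob(p,R0) for p in pics.values()],0)
m=(L+R)/2;d=(L-R)[:2];print("dist",np.linalg.norm(d)); d/=np.linalg.norm(d)
piv=np.r_[m[:2]-.1*np.array([d[1],-d[0]]),.045]; print("L",L,"R",R,"piv",piv)
np.savez("stand.npz",L=L,R=R,piv=piv)
rows=[]
for c,p in pics.items():
    for n,s in(("L",L),("R",R)):
        v=vial(p,piv,s); im=v.pop("img"); rows.append(im); print(c,n,{k:np.round(x,2) for k,x in v.items()})
cv2.imwrite("pics/w.png",np.vstack([np.hstack(rows[:2]),np.hstack(rows[2:])])[:,:,::-1])
print(env.get_state()["clock"])
S=env.get_state();t=np.array(S["tcp_pos"])
from scipy.spatial.transform import Rotation as Ro
q=S["orientation"];T=Ro.from_quat([q[1],q[2],q[3],q[0]])
for n,s in(("L",L),("R",R)): print(n,"shift mm",T.inv().apply(np.r_[s[:2],.17]-t)*1000)
E
python3 m.py
```

```text
top [0.6182 0.1756 0.112 ] [ 0.5601 -0.0152  0.112 ]
side [0.6185 0.1783 0.112 ] [ 0.5596 -0.0175  0.112 ]
dist 0.2019844657663409
L [0.6183745  0.17694778 0.112     ] R [ 0.55986857 -0.0163778   0.112     ] piv [0.49340844 0.10925055 0.045     ]
top L {'win': np.float64(81.89), 'across': np.float64(-0.88), 'size': array([24.71, 59.29]), 'ang': np.float64(89.52), 'bub': np.float64(76.37), 'off': np.float64(-5.52), 'bsize': np.float64(84.62)}
top R {'win': np.float64(82.12), 'across': np.float64(-0.62), 'size': array([26.25, 59.25]), 'ang': np.float64(90.0), 'bub': np.float64(75.49), 'off': np.float64(-6.63), 'bsize': np.float64(76.56)}
side L {'win': np.float64(79.07), 'across': np.float64(-5.64), 'size': array([23.08, 56.  ]), 'ang': np.float64(88.77), 'bub': np.float64(74.96), 'off': np.float64(-4.12), 'bsize': np.float64(96.19)}
side R {'win': np.float64(82.88), 'across': np.float64(5.0), 'size': array([39.5 , 85.75]), 'ang': np.float64(90.0), 'bub': np.float64(63.12), 'off': np.float64(-19.76), 'bsize': np.float64(644.25)}
1.7
L shift mm [-559.89121179 -258.52790432   61.31452162]
R shift mm [-548.1694545  -460.17195852   61.29957216][ WARN:0@7.756] global loadsave.cpp:1063 imwrite_ Unsupported depth image for selected encoder is fallbacked to CV_8U.
```

View pics/w.png

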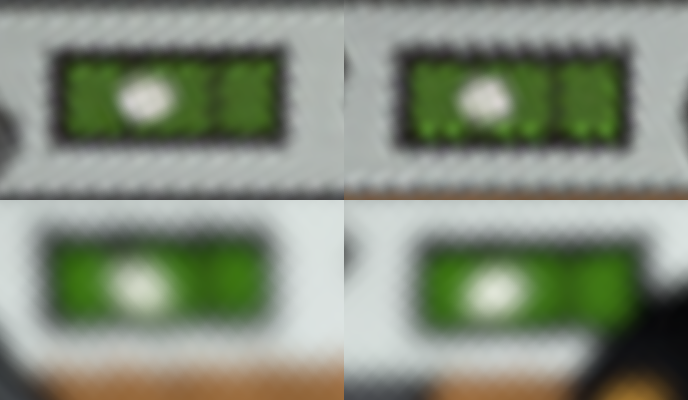

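Call:
move_arm(
  targets=[
    [[-560,-258.5,20],[0,0,0],-1],
    [[-560,-258.5,20],[0,0,0],-1],
    [[-560,-258.5,20],[0,0,0],-1],
    [[-560,-258.5,20],[0,0,0],-1],
    [[-560,-258.5,20],[0,0,0],-1],
  ],
  squeeze=40,
)

```text
clock: 2.33
tcp_pos: [0.3809, 0.3643, 0.2214]
orientation: [0.0, 0.118, 0.993, 0.0]
wrist_force: [-0.4, 0.4, -0.5]
finger_gap: 0.0855
grip_force: 0.0
```

Call:
move_arm(
  targets=[
    [[-274.7,-126.7,20],[0,0,0],-1],
    [[-274.7,-126.7,20],[0,0,0],-1],
    [[-274.7,-126.7,20],[0,0,0],-1],
    [[-274.7,-126.7,20],[0,0,0],-1],
    [[-274.7,-126.7,20],[0,0,0],-1],
  ],
)

```text
clock: 2.95
tcp_pos: [0.6187, 0.1764, 0.2009]
orientation: [0.0, 0.118, 0.993, 0.0]
wrist_force: [0.2, 1.0, 1.1]
finger_gap: 0.0856
grip_force: 0.0
```

```bash
cat > d.py <<'E'
from h import *
import sys
from scipy.spatial.transform import Rotation as Ro
st=np.load("stand.npz");S=env.get_state();q=S["orientation"];T=Ro.from_quat([q[1],q[2],q[3],q[0]])
z=float(sys.argv[2])
print("shift mm",(T.inv().apply(np.r_[st[sys.argv[1]][:2],z]-S["tcp_pos"])*1000).round(1),"pos",np.round(S["tcp_pos"],4),"q",np.round(S["joint_pos"],3),"F tool",T.inv().apply(S["wrist_force"]).round(1),"tq",np.round(S["ft_torque"],2),S["clock"],"xaxis",T.apply([1,0,0]).round(3),"tilt",T.apply([0,0,1]).round(4))
E
python3 d.py L 0.071
```

```text
shift mm [  0.5   0.4 129.9] pos [0.6187 0.1764 0.2009] q [0.153 0.457 0.184 1.298 0.    0.39 ] F tool [ 0.   1.1 -1.1] tq [ 0.07  0.05 -0.02] 2.95 xaxis [-0.972  0.235 -0.   ] tilt [ 4.e-04  2.e-04 -1.e+00]
```

Call:
move_arm(
  targets=[
    [[0.5,0.4,60],[0,0,0],-1],
    [[0.5,0.4,110],[0,0,0],-1],
    [[0.5,0.4,130],[0,0,0],-1],
    [[0.5,0.4,130],[0,0,0],0.2],
  ],
)

```text
clock: 3.45
tcp_pos: [0.6149, 0.1784, 0.0689]
orientation: [-0.002, 0.118, 0.993, -0.001]
wrist_force: [-0.1, -0.0, 0.8]
finger_gap: 0.0699
grip_force: 0.0
```

Call:
move_arm(
  targets=[
    [[0,0,0],[0,0,0],1],
    [[0,0,0],[0,0,0],1],
    [[0,0,0],[0,0,0],1],
    [[0,0,0],[0,0,0],1],
    [[0,0,0],[0,0,0],1],
  ],
  squeeze=40,
)

```text
clock: 4.08
tcp_pos: [0.6169, 0.175, 0.0738]
orientation: [0.001, 0.119, 0.993, -0.003]
wrist_force: [-3.9, -12.3, 7.4]
finger_gap: 0.0356
grip_force: 40.4
```

```bash
python3 d.py L 0.071
```

```text
shift mm [-0.9  2.3  2.8] pos [0.6169 0.175  0.0738] q [ 0.155  0.522 -0.031  1.016 -0.007  0.393] F tool [  0.8 -12.9  -7.4] tq [-2.49  0.82  0.03] 4.075 xaxis [-0.972  0.236 -0.003] tilt [ 0.0017 -0.0068 -1.    ]
```

Call:
move_arm(
  targets=[
    [[0,-2,0],[0,0,0],1],
    [[0,-2,0],[0,0,1],1],
    [[0,-2,0],[0,0,2],1],
    [[0,-2,0],[0,0,3],1],
    [[0,-2,0],[0,0,4],1],
  ],
)

```text
clock: 4.7
tcp_pos: [0.6177, 0.1762, 0.0739]
orientation: [0.002, 0.453, 0.892, 0.0]
wrist_force: [0.9, -1.9, 3.3]
finger_gap: 0.0352
grip_force: 39.8
```

```bash
python3 d.py L 0.071
```

```text
shift mm [0.2 1.  2.9] pos [0.6177 0.1762 0.0739] q [ 0.154  0.521 -0.033  1.012 -0.002  1.094] F tool [-2.  -0.4 -3.3] tq [-0.64  0.27  0.17] 4.7 xaxis [-0.59   0.807 -0.003] tilt [ 0.0043 -0.0011 -1.    ]
```

Call:
move_arm(
  targets=[
    [[0,0,0],[0,0,0.5],1],
    [[0,0,0],[0,0,0.5],1],
  ],
)

```text
clock: 4.95
tcp_pos: [0.6179, 0.1763, 0.0738]
orientation: [0.002, 0.489, 0.873, 0.001]
wrist_force: [-0.9, -3.0, 6.9]
finger_gap: 0.035
grip_force: 39.9
```

```bash
cat > v.py <<'E'
from h import *
import sys
st=np.load("stand.npz");o=[]
for c in("top","side"):
  p=shots(c)
  for n in "LR":
    try: v=vial(p,st["piv"],st[n]); print(c,n,{k:np.round(v[k],2) for k in("win","bub","off","size","bsize")})
    except Exception as e: print(c,n,e)
    o.append(np.clip(warp(p,st["piv"],st[n]),0,255))
cv2.imwrite("pics/%s.png"%sys.argv[1],np.vstack([np.hstack(o[:2]),np.hstack(o[2:])])[:,:,::-1].astype(np.uint8))
E
python3 v.py v1; python3 d.py L .071
```

```text
top L {'win': np.float64(82.88), 'bub': np.float64(53.37), 'off': np.float64(-29.51), 'size': array([41.  , 85.75]), 'bsize': np.float64(175.25)}
top R {'win': np.float64(82.25), 'bub': np.float64(75.5), 'off': np.float64(-6.75), 'size': array([26., 59.]), 'bsize': np.float64(77.12)}
side L {'win': np.float64(79.5), 'bub': np.float64(81.43), 'off': np.float64(1.93), 'size': array([22.75, 56.  ]), 'bsize': np.float64(95.88)}
side R {'win': np.float64(82.88), 'bub': np.float64(62.46), 'off': np.float64(-20.41), 'size': array([39.75, 85.75]), 'bsize': np.float64(674.75)}
shift mm [0.3 0.8 2.8] pos [0.6178 0.1763 0.0738] q [ 1.540e-01  5.210e-01 -3.300e-02  1.012e+00 -1.000e-03  1.174e+00] F tool [-2.5 -1.7 -6.3] tq [-0.84  0.3  -0.14] 5.45 xaxis [-0.523  0.852 -0.003] tilt [ 4.4e-03 -8.0e-04 -1.0e+00]
```

View pics/v1.png

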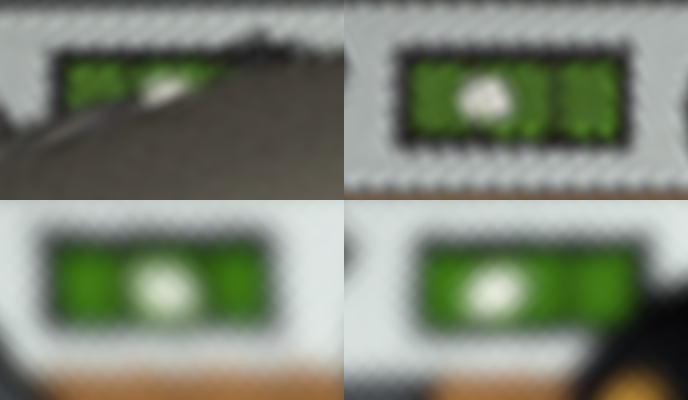

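Call:
move_arm(
  targets=[
    [[0,0,0],[0,0,0],-1],
    [[0,0,0],[0,0,0],-1],
    [[0,0,0],[0,0,0],-1],
    [[0,0,-60],[0,0,0],-1],
    [[0,0,-110],[0,0,0],-1],
  ],
)

```text
clock: 6.08
tcp_pos: [0.6158, 0.1769, 0.1822]
orientation: [-0.0, 0.489, 0.873, -0.0]
wrist_force: [0.0, -0.2, 1.0]
finger_gap: 0.0853
grip_force: 0.0
```

```bash
python3 - <<'E'
import numpy as np
d=dict(np.load("stand.npz")); d["R"][:2]=.5600,-.0157; np.savez("stand.npz",**d)
E
python3 d.py R .19
```

```text
shift mm [-135.  -148.3   -7.8] pos [0.6158 0.1769 0.1822] q [0.154 0.459 0.141 1.254 0.    1.175] F tool [-0.2 -0.1 -1. ] tq [-0.01 -0.05 -0.02] 6.075 xaxis [-0.523  0.853  0.001] tilt [-9.e-04  1.e-04 -1.e+00]
```

Call:
move_arm(
  targets=[
    [[-135,-148,-8],[0,0,0],-1],
    [[-135,-148,-8],[0,0,0],-1],
    [[-135,-148,-8],[0,0,0],-1],
    [[-135,-148,-8],[0,0,0],-1],
    [[-135,-148,-8],[0,0,0],-1],
  ],
)

```text
clock: 6.7
tcp_pos: [0.5605, -0.0161, 0.1893]
orientation: [-0.0, 0.489, 0.872, 0.0]
wrist_force: [0.2, 0.5, -0.6]
finger_gap: 0.085
grip_force: 0.0
```

```bash
python3 v.py v2; python3 d.py R .071
```

```text
top L {'win': np.float64(81.86), 'bub': np.float64(82.38), 'off': np.float64(0.52), 'size': array([24.81, 59.25]), 'bsize': np.float64(81.69)}
top R {'win': np.float64(59.88), 'bub': np.float64(nan), 'off': np.float64(nan), 'size': array([32.25, 39.75]), 'bsize': np.float64(0.0)}
side L {'win': np.float64(82.88), 'bub': np.float64(115.95), 'off': np.float64(33.08), 'size': array([49.75, 85.75]), 'bsize': np.float64(59.62)}
side R {'win': np.float64(82.88), 'bub': np.float64(62.55), 'off': np.float64(-20.33), 'size': array([40.  , 85.75]), 'bsize': np.float64(681.88)}
shift mm [ -0.4  -0.8 118. ] pos [ 0.5605 -0.015   0.189 ] q [-0.17   0.301 -0.075  1.195  0.     0.85 ] F tool [ 0.1  0.8 -0.4] tq [ 0.   -0.03 -0.01] 7.2 xaxis [-0.523  0.852  0.   ] tilt [-2.e-04  2.e-04 -1.e+00]h.py:32: RuntimeWarning: invalid value encountered in scalar divide
  bx=(wt*xx).sum()/wt.sum();
```

View pics/v2.png

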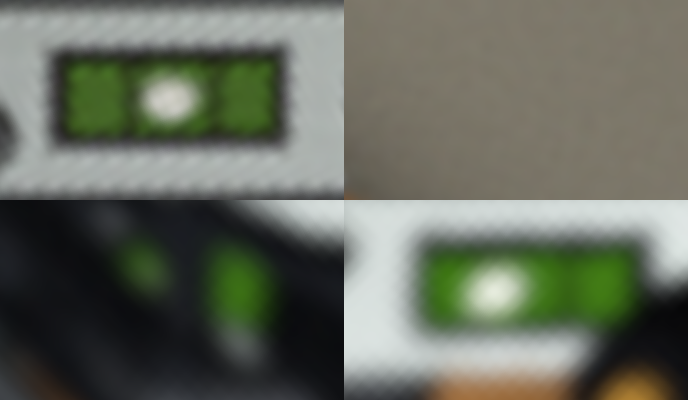

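Left bubble at x≈170 lies between its lines at about 128 and 214, so it is centred to within 0.5 mm. Now the right screw.

Call:
move_arm(
  targets=[
    [[-0.4,-0.8,60],[0,0,0],-1],
    [[-0.4,-0.8,105],[0,0,0],-1],
    [[-0.4,-0.8,118],[0,0,0],-1],
    [[-0.4,-0.8,118],[0,0,0],0.2],
  ],
)

```text
clock: 7.7
tcp_pos: [0.5599, -0.0163, 0.0711]
orientation: [-0.001, 0.489, 0.872, -0.0]
wrist_force: [-0.3, 0.7, 0.6]
finger_gap: 0.0697
grip_force: 0.0
```

Call:
move_arm(
  targets=[
    [[0,0,0],[0,0,0],1],
    [[0,0,0],[0,0,0],1],
    [[0,0,0],[0,0,0],1],
    [[0,0,0],[0,0,0],1],
    [[0,0,0],[0,0,0],1],
  ],
)

```text
clock: 8.32
tcp_pos: [0.5613, -0.0172, 0.0723]
orientation: [0.002, 0.489, 0.872, 0.0]
wrist_force: [1.1, -4.5, 5.1]
finger_gap: 0.0349
grip_force: 40.4
```

```bash
python3 d.py R 0.071
```

```text
shift mm [ 2.  -0.3  1.3] pos [ 0.5613 -0.0172  0.0723] q [-0.173  0.383 -0.261  0.924 -0.001  0.849] F tool [-4.4 -1.4 -5.1] tq [-0.71 -0.11 -0.07] 8.325 xaxis [-0.522  0.853 -0.003] tilt [ 0.0029 -0.0014 -1.    ]
```

Well centred. Turning about 50° clockwise.

Call:
move_arm(
  targets=[
    [[0,0,0],[0,0,1],1],
    [[0,0,0],[0,0,2],1],
    [[0,0,0],[0,0,3],1],
    [[0,0,0],[0,0,4],1],
    [[0,0,0],[0,0,5],1],
  ],
)

```text
clock: 8.95
tcp_pos: [0.5607, -0.0174, 0.0721]
orientation: [0.001, 0.813, 0.582, 0.0]
wrist_force: [-0.1, -4.6, 6.2]
finger_gap: 0.035
grip_force: 40.7
```

Call:
move_arm(
  targets=[
    [[0,0,0],[0,0,0.1],1],
    [[0,0,0],[0,0,0.1],1],
  ],
)

```text
clock: 9.2
tcp_pos: [0.5608, -0.0173, 0.0722]
orientation: [0.001, 0.817, 0.577, 0.0]
wrist_force: [-0.3, -5.6, 6.2]
finger_gap: 0.0349
grip_force: 40.7
```

Call:
move_arm(
  targets=[
    [[0,0,0],[0,0,0],-1],
    [[0,0,0],[0,0,0],-1],
    [[0,0,0],[0,0,0],-1],
    [[0,0,-60],[0,0,0],-1],
    [[0,0,-110],[0,0,0],-1],
  ],
)

```text
clock: 9.82
tcp_pos: [0.5596, -0.0161, 0.1821]
orientation: [-0.001, 0.817, 0.577, -0.0]
wrist_force: [1.8, -0.1, -1.2]
finger_gap: 0.0855
grip_force: 0.0
```

```bash
python3 d.py R 0.071
```

```text
shift mm [  0.5   0.4 111.1] pos [ 0.5596 -0.0161  0.1821] q [-0.172  0.303 -0.089  1.18   0.     1.739] F tool [0.5 1.8 1.2] tq [-0.02 -0.07 -0.01] 9.825 xaxis [0.334 0.943 0.   ] tilt [-1.2e-03  6.0e-04 -1.0e+00]
```

Call:
move_arm(
  targets=[
    [[-207,73,-60],[0,0,0],-1],
    [[-207,73,-60],[0,0,0],-1],
    [[-207,73,-60],[0,0,0],-1],
    [[-207,73,-60],[0,0,0],-1],
    [[-207,73,-60],[0,0,0],-1],
  ],
)

```text
clock: 10.45
tcp_pos: [0.5598, -0.239, 0.2414]
orientation: [0.001, 0.818, 0.575, 0.0]
wrist_force: [-0.6, 0.1, -0.6]
finger_gap: 0.0853
grip_force: 0.0
```

```bash
python3 v.py v3; python3 d.py R .071
```

```text
top L {'win': np.float64(81.89), 'bub': np.float64(82.36), 'off': np.float64(0.47), 'size': array([24.82, 59.3 ]), 'bsize': np.float64(80.56)}
top R {'win': np.float64(82.12), 'bub': np.float64(81.52), 'off': np.float64(-0.61), 'size': array([26.5 , 59.25]), 'bsize': np.float64(85.5)}
side L {'win': np.float64(79.51), 'bub': np.float64(81.39), 'off': np.float64(1.88), 'size': array([22.14, 55.43]), 'bsize': np.float64(101.31)}
side R {'win': np.float64(82.88), 'bub': np.float64(63.82), 'off': np.float64(-19.06), 'size': array([39.25, 85.75]), 'bsize': np.float64(665.75)}
shift mm [206.9 -72.8 170.2] pos [ 0.5597 -0.2351  0.2412] q [-0.53   0.375  0.158  1.354  0.     1.38 ] F tool [-0.4 -0.3 -0.3] tq [-0.   -0.03  0.02] 10.95 xaxis [0.333 0.943 0.   ] tilt [-1.e-04  2.e-04 -1.e+00]
```

View pics/v3.png

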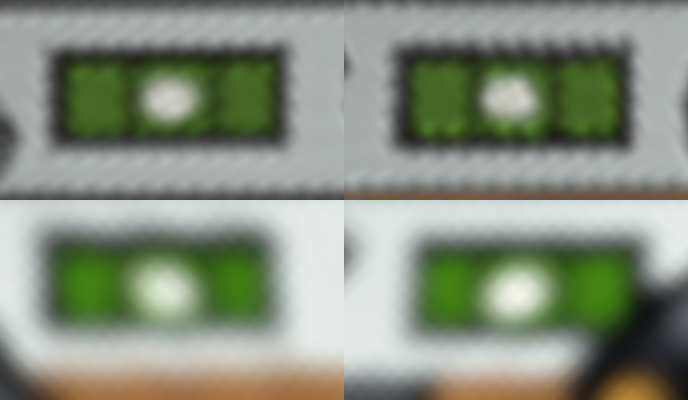

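Both bubbles lie between their lines: left at x≈170 with lines near 128 and 212, right at 510 with lines near 468 and 553. I'll check directly against the lines.

```bash
python3 - <<'E'
from h import *
from scipy.ndimage import gaussian_filter1d as gf
st=np.load("stand.npz");p=shots("top",8)
for n in "LR":
    w=np.clip(warp(p,st["piv"],st[n]),0,255);v=vial(p,st["piv"],st[n]);c=int((v["across"]+25)*4)
    for lo,hi in((5,8),(-8,-5)):
        pr=gf(w[c+min(lo,hi)*4:c+max(lo,hi)*4,:,1].mean(0),2)
        x0=v["win"]; r=[]
        for s in(-10.5,10.5):
            i=int((x0+s-40)*4); seg=pr[i-16:i+17]; wt=np.clip(np.percentile(seg,60)-seg,0,None); r.append((wt*np.arange(i-16,i+17)).sum()/wt.sum()/4+40)
        print(n,"lines",np.round(r,2),"mid",round(np.mean(r),2),"bub",round(v["bub"],2),"win",round(x0,2))
E
```

```text
L lines [72.62 93.76] mid 83.19 bub 82.37 win 81.86
L lines [72.29 94.23] mid 83.26 bub 82.37 win 81.86
R lines [72.43 92.63] mid 82.53 bub 81.51 win 82.08
R lines [72.77 92.14] mid 82.46 bub 81.51 win 82.08
```

The right bubble is about 0.8 mm short, so I'll add about 6°.

Call:
move_arm(
  targets=[
    [[207,-73,60],[0,0,0],-1],
    [[207,-73,60],[0,0,0],-1],
    [[207,-73,60],[0,0,0],-1],
    [[207,-73,60],[0,0,0],-1],
    [[207,-73,60],[0,0,0],-1],
  ],
)

```text
clock: 11.98
tcp_pos: [0.559, -0.0137, 0.1804]
orientation: [-0.001, 0.815, 0.579, -0.001]
wrist_force: [0.1, -0.2, -0.1]
finger_gap: 0.0855
grip_force: 0.0
```

Call:
move_arm(
  targets=[
    [[0,0,60],[0,0,0],-1],
    [[0,0,100],[0,0,0],-1],
    [[0,0,111],[0,0,0],-1],
    [[0,0,111],[0,0,0],0.2],
  ],
)

```text
clock: 12.48
tcp_pos: [0.5603, -0.0172, 0.0705]
orientation: [-0.0, 0.817, 0.577, -0.0]
wrist_force: [-0.1, -0.0, 0.6]
finger_gap: 0.07
grip_force: 0.0
```

Call:
move_arm(
  targets=[
    [[0,0,0],[0,0,0],1],
    [[0,0,0],[0,0,0],1],
    [[0,0,0],[0,0,0],1],
    [[0,0,0],[0,0,0],1],
    [[0,0,0],[0,0,0],1],
  ],
)

```text
clock: 13.1
tcp_pos: [0.561, -0.0168, 0.0712]
orientation: [0.001, 0.817, 0.577, 0.001]
wrist_force: [0.0, -1.9, 5.4]
finger_gap: 0.0351
grip_force: 40.3
```

Call:
move_arm(
  targets=[
    [[0,0,0],[0,0,0.3],1],
    [[0,0,0],[0,0,0.65],1],
    [[0,0,0],[0,0,0.65],1],
  ],
)

```text
clock: 13.48
tcp_pos: [0.561, -0.0168, 0.0712]
orientation: [0.001, 0.848, 0.53, 0.001]
wrist_force: [-0.3, -2.1, 5.3]
finger_gap: 0.0355
grip_force: 40.4
```

Call:
move_arm(
  targets=[
    [[0,0,0],[0,0,0],-1],
    [[0,0,0],[0,0,0],-1],
    [[0,0,0],[0,0,0],-1],
    [[0,0,-60],[0,0,0],-1],
    [[0,0,-110],[0,0,0],-1],
  ],
)

```text
clock: 14.1
tcp_pos: [0.5596, -0.0163, 0.1812]
orientation: [-0.0, 0.848, 0.53, -0.0]
wrist_force: [1.4, -0.7, -0.4]
finger_gap: 0.0852
grip_force: 0.0
```

Call:
move_arm(
  targets=[
    [[-207,73,-60],[0,0,0],-1],
    [[-207,73,-60],[0,0,0],-1],
    [[-207,73,-60],[0,0,0],-1],
    [[-207,73,-60],[0,0,0],-1],
    [[-207,73,-60],[0,0,0],-1],
  ],
)

```text
clock: 14.72
tcp_pos: [0.5347, -0.2376, 0.2406]
orientation: [0.001, 0.849, 0.528, 0.0]
wrist_force: [-0.1, 0.0, -0.2]
finger_gap: 0.0854
grip_force: 0.0
```

```bash
python3 v.py v4; python3 d.py R .071
```

```text
top L {'win': np.float64(81.88), 'bub': np.float64(82.36), 'off': np.float64(0.48), 'size': array([24.75, 59.25]), 'bsize': np.float64(81.69)}
top R {'win': np.float64(82.12), 'bub': np.float64(82.37), 'off': np.float64(0.24), 'size': array([26.5 , 59.25]), 'bsize': np.float64(77.69)}
side L {'win': np.float64(82.87), 'bub': np.float64(65.81), 'off': np.float64(-17.06), 'size': array([85.75, 45.75]), 'bsize': np.float64(537.19)}
side R {'win': np.float64(82.88), 'bub': np.float64(62.29), 'off': np.float64(-20.58), 'size': array([49.75, 85.75]), 'bsize': np.float64(965.56)}
shift mm [206.9 -72.8 169.1] pos [ 0.5349 -0.2337  0.2401] q [-0.549  0.329  0.089  1.331  0.     1.474] F tool [-0.2  0.8 -0.4] tq [-0.03 -0.01 -0.05] 15.225 xaxis [0.437 0.899 0.   ] tilt [-2.e-04  2.e-04 -1.e+00]
```

View pics/v4.png

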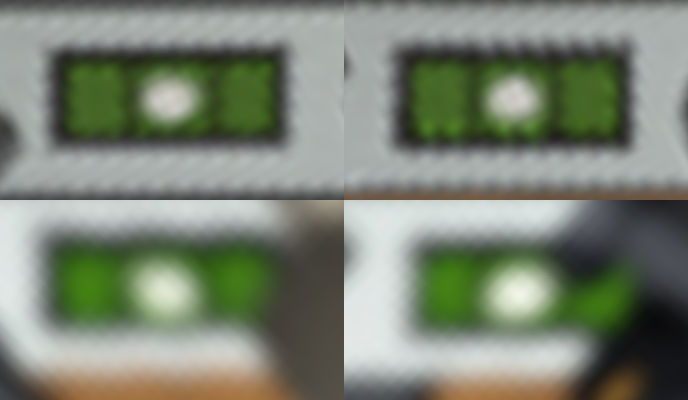

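Both bubbles (x≈170 and x≈513) now sit midway between their lines, and the arm is clear of the stand.

```bash
python3 -c "
from workcell import env
print(env.hand_in())"
```

```text
the job is handed in; nothing more can be done
None
```

The stand is level and handed in: both bubbles measured within about 1 mm of midway between their lines, the arm is clear of everything, and I didn't touch the tools or the offcut.

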